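# Bed the spyglass down in its cradle

### The job

On the props table, take the taller of the two spyglasses, which stands upright, and lay it on its side along its wooden cradle, centred in both V-shaped rests, either end first. Lower it all the way into the rests before you let go of it, and leave the shorter spyglass and the porcelain shepherdess standing where they are.

Things in the scene. Friction and masses are not known exactly. Their poses are not given: they have to be found in the camera images.
- spyglass_mid (a point): Centre (half-way up, on the axis) of the taller spyglass: closed brass tube 126 mm tall, upright on its wide end, wooden band on its lower half. From the foot: rim 40 mm across, 12 mm high; barrel 36 mm across up to 112 mm; dark eyepiece 26 mm across, 14 mm long. About 0.22 kg, weight near this point. z axis along the tube, foot to eyepiece (up at the start).
- cradle_rest (a point): Where the spyglass's centre belongs in the fixed wooden cradle: 60 mm above the table, midway between two V rests. y axis: level, along the cradle (as the tube lies); z up. Base 150 (y) x 70 x 10 mm. Rests 10 mm thick, at y +-32 mm, open to the top, 45 degree sides, tips 4 mm below this point and 22 to 28 mm to each side. Between them 54 mm is clear down to the base.
- short_spyglass_mid (a point): Centre (half-way up) of the shorter spyglass, same make: 84 mm tall, 34 mm across the foot, barrel 30 mm across, upright, z axis up. Not to be used; leave it standing.
- figurine: Porcelain shepherdess figurine with a wide skirt and a flat hat, 143 mm tall, 76 mm across the foot; origin at the centre of its underside, z up. Leave it standing.
Not all that is in view belongs to the job. What is shaped like the part that bears short_spyglass_mid but red is not meant.

How it is judged:
By the outcome, as a careful person would: the job done as asked, in the order asked, and still so for the second after the job is handed in, with the robot touching nothing.
It also fails if it takes over 38 s, if anything falls off the work surface, if the arm or the gripper's body presses on something with over 40 N, if the wrist force passes 120 N, or if a joint passes its speed limit or range.

### The arm

A 6-joint arm with a two-finger parallel gripper is mounted at the origin on the work surface. World frame = base frame: x ahead of the robot, y to its left, z up, the work surface at z = 0. Lengths are in mm, angles in rad, forces in N, time in s.
With the tool pointing down it reaches from about 375 to 825 mm from the base axis. Payload 5.5 kg.
Tool frame: the origin (TCP) lies at the very end of the fingers, on their centre line; the grasp point (between the pads) lies 19 mm behind it; z points along the fingers, y is the line along which they close (so a half turn about z gives the same grasp; the last joint's range is limited). The gripper opens to 85 mm and grips with 20 to 120 N. Pads are 22 mm wide; open, the fingers measure 114 mm over their backs; the gripper's body (76 mm by 85 mm) begins 54 mm behind the grasp point. The pads swing forward as they close: fully open they stand 13 mm farther back than shut.
Start: joints at [1.244, 0.314, -0.047, 1.21, 0, 1.571], TCP at [192.605, 568.241, 204.899] pointing down, gripper open.
Joint ranges: [-2.67, 2.67], [-0.69, 1.73], [-1.03, 1.25], [-2.08, 2.16], [-1.42, 1.45], [-3.14, 3.14]. Speed limits (rad/s): [2.39, 2.39, 3.01, 3.14, 3.14, 3.14].

### API

Orientations are given as a rotation vector (axis times angle).
In Python, from cell import bot, vision, job gives the robot as it stands.
- The arm moves only by the tool play_rows, never from a script. Its argument "steps" is a list that holds one entry, the list of rows, each a list of 6 numbers: the shift along the tool's x, y, z each as a share of 0.25 m, from -1 to 1, then the turn, a rotation vector about the tool's x, y, z each as a share of 180 degrees, from -1 to 1. A call has 1 to 8 rows; each row is the pose to reach, as a shift and turn from the pose commanded when the call began, along the tool's axes at that moment, turning the shorter way round; what a row does not reach only later rows make up. A row lasts 1/8 s, in which the tool goes at most 62.5 mm and 10.7 degrees, less where a joint would pass 70% of its speed; a pose out of reach is approached as far as the arm can. A call with a number of a shift or a turn outside -1 to 1 is refused whole. A call with a gripper value outside its range is refused whole. "jaw" is the opening, from 0 (shut) to 1 (fully open), set as the call begins (left out, the last holds). The fingers move at their own pace and stop on an object; the grip force is fixed at half the most. Time passes only in rows, so rows that repeat a pose let the fingers close. It gives the time, the measured TCP pose, the force, the opening and the grip force at its end, in the units of the state.
- bot.observe(): the state, without advancing time (a new reading comes with each control period).
- vision.camera(name): name is "scene" or "top" or "wrist"; returns a dict with "frame" (384x512x3 uint8, blue, green, red), "fx", "fy", "cx", "cy" (pixels), "k1" (the pictures are not rectified: a ray, as slopes to the right and down, at radius r is drawn at 1 + k1 r^2 times it, then the intrinsics apply), "rvec" (rotation vector, rad) and "tvec" (3), from world to camera coordinates, as OpenCV has them; the wrist camera has in their place "T_tool_cam" (4x4, takes a point from camera to tool coordinates, whose origin is the TCP and whose axes are the flange's). Camera axes: x right, y down, z forward; pixel columns grow to the right and rows downward; lengths in mm; the calibration is good to about 2 mm. A picture is of the moment at which its call begins: read the wrist's pose just before it. There is no depth.
- job.close_job(): hands the job in; it is judged then, once.
Trained networks look in a picture, given as the dict that the camera call returned (one of the last four; its "shot" number tells which), for a name from the list of things; names that differ only in an ending like _2 or _b are one class to them, and where a whole thing is asked for, a point or a joint stands for the part that bears it (a point fixed in the world has none). Each returns a list of dicts, best first, with "score" (0 to 1); they miss things now and then, are a little off and sometimes report something else, mostly with a low value. They report only what shows in the picture. A call takes as long as a camera call. They do not tell look-alikes from the thing itself.
- vision.spot_in(picture, query): "box" ([centre column, centre row, width, height] in pixels, round what is visible of it).
- vision.masks_of(picture, query): "region" (384x512 bool, what is visible of it) and "box" ([centre column, centre row, width, height] in pixels, round what is visible of it).
The state is a dict: "clock": time; "qpos": joint angles; "joint_vel": joint speeds; "joint_torque": joint torques, N m; "ee_pos": TCP position; "orientation": TCP orientation; "wrist_force": force on the tool from outside, world axes, zero at the start; "moment": the same for the moment, N m; "width": finger opening in mm; "gripper_force": force on a finger pad.
Only numpy, scipy, OpenCV 4.12 (cv2) and the standard library are available. Lean on these libraries where they do the work, as an engineer would, in place of code of your own. Each camera call takes 0.05 s, during which the arm holds its last target. There are 200 camera calls.

## Working session

There is one attempt and no reset: what is moved stays moved. The work goes in short steps, Python scripts to look and compute and a tool call to move; the robot and the scene stay as the last step left them, time stands still between calls to the robot, and variables do not carry over. Pictures are saved under pics/ and viewed, at most 12 in all, crops included, and the job is handed in when it is done.

Besides the shell and the picture viewer there is one more tool, called after ">>>" as name([rows], argument=value, ...), one row to a line, values as JSON. play_rows: Moves the arm, as the interface text tells. Its arguments: {"type":"object","properties":{"steps":{"type":"array"},"jaw":{"type":"number"}},"required":["steps"]}

```bash
mkdir -p pics
cat > h.py <<'E'
import numpy as np, cv2
from cell import bot, vision, job
from scipy.spatial.transform import Rotation as R
def cam(name):
    s=bot.observe(); p=vision.camera(name)
    if name=="wrist":
        T=np.eye(4); T[:3,:3]=R.from_rotvec(s["orientation"]).as_matrix(); T[:3,3]=s["ee_pos"]
        C=T@np.array(p["T_tool_cam"])
    else:
        C=np.eye(4); r=R.from_rotvec(np.ravel(p["rvec"])).as_matrix(); C[:3,:3]=r.T; C[:3,3]=-r.T@np.ravel(p["tvec"])
    p["C"]=C; return p
def K(p): return np.array([[p["fx"],0,p["cx"]],[0,p["fy"],p["cy"]],[0,0,1.]]), np.array([p["k1"],0,0,0.])
def ray(p,u,v):
    k,d=K(p); q=cv2.undistortPoints(np.array([[[u,v]]],float),k,d)[0,0]
    w=p["C"][:3,:3]@np.array([q[0],q[1],1]); return p["C"][:3,3],w/np.linalg.norm(w)
def onz(p,u,v,z):
    o,w=ray(p,u,v); return o+w*(z-o[2])/w[2]
def tri(rs):
    A=0;b=0
    for o,w in rs:
        M=np.eye(3)-np.outer(w,w); A=A+M; b=b+M@o
    x=np.linalg.solve(A,b); return x,[np.linalg.norm((np.eye(3)-np.outer(w,w))@(x-o)) for o,w in rs]
def proj(p,X):
    k,d=K(p); Ci=np.linalg.inv(p["C"])
    return cv2.projectPoints(np.array(X,float).reshape(-1,1,3),cv2.Rodrigues(Ci[:3,:3])[0],Ci[:3,3],k,d)[0][:,0]
E
python3 - <<'E'
from h import *
np.set_printoptions(precision=1,suppress=True)
ims=[]
for n in ["scene","top"]:
    p=cam(n); ims.append(p["frame"]); cv2.imwrite(f"pics/{n}0.png",p["frame"]); print(n,p["C"][:3,3],p["fx"],p["k1"])
    for q in ["spyglass_mid","cradle_rest","short_spyglass_mid","figurine"]:
        try: print(n,q,[(round(d["score"],2),np.array(d["box"])) for d in vision.spot_in(p,q)[:4]])
        except Exception as e: print(q,e)
print(bot.observe())
E
```

```text
scene [1161.6  -67.4  589.2] 386.33012382310295 -0.062074087701259266
scene spyglass_mid [(0.85, array([373.9, 180.8,  26.1,  52.3]))]
scene cradle_rest [(0.86, array([160.4, 206.4,  71.7,  46.3]))]
scene short_spyglass_mid [(0.91, array([291.6, 156.7,  15.9,  34.6])), (0.63, array([265. , 155.3,   6.7,  31.6])), (0.58, array([282.2, 173.7,  13.9,  36.6]))]
scene figurine [(0.93, array([265.1, 248.6,  40.9,  82.1]))]
top [470.   51.9 779.4] 391.5276856218543 -0.06380556299728148
top spyglass_mid [(0.71, array([127. , 197.1,  42. ,  30.5]))]
top cradle_rest [(0.89, array([373. , 218.6,  81.4,  44.5]))]
top short_spyglass_mid [(0.76, array([209.7, 272.6,  24.5,  20.2])), (0.72, array([232.1, 237.8,  18.2,  18.6])), (0.62, array([245.1, 285.6,  17.5,  20.1]))]
top figurine [(0.9, array([270.4, 109.4,  38. ,  54.8]))]
{'clock': 0.5, 'qpos': array([ 1.2,  0.3, -0. ,  1.2,  0. ,  1.6]), 'joint_vel': array([-0., -0.,  0., -0., -0., -0.]), 'joint_torque': array([  0. , -53.9,  34. ,   0. ,   0. ,   0. ]), 'ee_pos': array([192.6, 568.2, 204.9]), 'orientation': array([-0.5, -3.1,  0. ]), 'wrist_force': array([ 0.3, -0.4,  0.7]), 'moment': array([-0. , -0.1, -0. ]), 'gripper_force': 0.0, 'width': 85.4501425634738}
```

View pics/scene0.png

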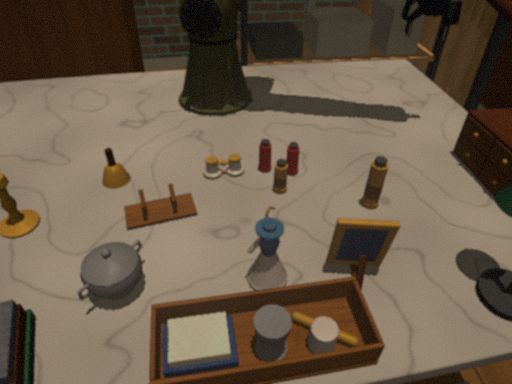

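View pics/top0.png

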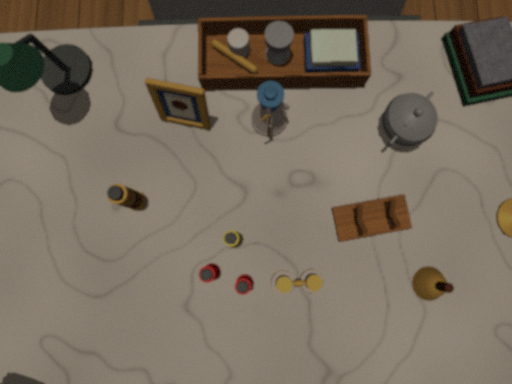

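```bash
cat > fit.py <<'E'
from h import *
from scipy.optimize import minimize
t=np.linspace(0,2*np.pi,24,endpoint=False)
ring=lambda r,z: np.c_[r*np.cos(t),r*np.sin(t),0*t+z]
TALL=np.vstack([ring(20,-63),ring(20,-51),ring(18,49),ring(13,49),ring(13,63)])
SHORT=np.vstack([ring(17,-42),ring(17,-34),ring(15,28),ring(11,42)])
g=[(sx*35,sy*75,z) for sx in(-1,1) for sy in(-1,1) for z in(-60,-50)]
CR=np.array(g+[(sx*x,sy*y,-4) for sx in(-1,1) for sy in(-1,1) for x in(22,28) for y in(27,37)],float)
def hull(pts,S=4):
    m=np.zeros((384*S,512*S),np.uint8); cv2.fillConvexPoly(m,cv2.convexHull(np.round((pts+.5)*S-.5).astype(np.int32)),1); return m
def cmask(reg):
    ys,xs=np.nonzero(reg); c=np.vstack([np.c_[xs+a,ys+b] for a in(-.5,.5) for b in(-.5,.5)]); return hull(c.astype(np.float32))
def fit(model,obs,x0,free):
    x0=np.array(x0,float)
    ms=[(p,cmask(r)) for p,r in obs]
    def pose(v):
        x=x0.copy(); x[free]=v; return x
    def cost(v,each=False):
        x=pose(v); c,s=np.cos(x[3]),np.sin(x[3]); W=model@np.array([[c,-s,0],[s,c,0],[0,0,1]]).T+x[:3]
        e=[1-(h&m).sum()/max((h|m).sum(),1) for p,m in ms for h in [hull(proj(p,W).astype(np.float32))]]
        return e if each else sum(e)
    v0=x0[free]; st=np.array([15,15,15,.15])[free]
    sim=np.vstack([v0]+[v0+np.eye(len(v0))[i]*st[i] for i in range(len(v0))])
    r=minimize(cost,v0,method="Nelder-Mead",options=dict(initial_simplex=sim,xatol=.02,fatol=1e-4))
    return pose(r.x),cost(r.x,True)
def best(p,q,near=None):
    L=vision.masks_of(p,q)
    return (min(L,key=lambda d:np.hypot(d["box"][0]-near[0],d["box"][1]-near[1])) if near else L[0])["region"]
E
python3 - <<'E'
from fit import *
np.set_printoptions(precision=3,suppress=True)
ps,pt=cam("scene"),cam("top")
o=[(ps,best(ps,"spyglass_mid")),(pt,best(pt,"spyglass_mid"))]
x0=list(onz(pt,127,197,63))+[0]
print("tall",*fit(TALL,o,x0,[0,1,2]),"z fixed",*fit(TALL,o,x0,[0,1]))
print("areas",[m.sum() for _,m in o])
o=[(ps,best(ps,"cradle_rest")),(pt,best(pt,"cradle_rest"))]
x0=list(onz(pt,373,218,30)[:2])+[60,0.1]
for y in(.17,-.17):
    x0[3]=y; print("cradle",*fit(CR,o,x0,[0,1,2,3]),*fit(CR,o,x0,[0,1,3]))
for n,a,b in(("short?",(280,175),(232,238)),):
    print(n,onz(ps,280,192,0),onz(pt,233,239,84))
print("fig",onz(pt,270,95,143),onz(ps,268,284,0))
a=cv2.resize(ps["frame"][130:215,230:400],None,fx=4,fy=4,interpolation=3); cv2.imwrite("pics/crop1.png",a)
E
```

```text
tall [565.842 301.959  62.656   0.   ] [np.float64(0.08519108280254772), np.float64(0.07847465367635864)] z fixed [566.29 301.67  63.     0.  ] [np.float64(0.08519108280254772), np.float64(0.07808104614916744)]
areas [np.int64(916), np.int64(746)]
cradle [ 520.967 -166.156   58.495    0.184] [np.float64(0.051648896603025074), np.float64(0.09417916089202472)] [ 521.75  -165.471   60.       0.177] [np.float64(0.05488060326770006), np.float64(0.09187182820953743)]
cradle [ 519.784 -166.555   56.801    0.153] [np.float64(0.04908082290604243), np.float64(0.09401601614225363)] [ 522.119 -165.509   60.       0.175] [np.float64(0.05212684445982352), np.float64(0.09548971504057369)]
short? [495.786 108.429   0.   ] [482.947 103.134  84.   ]
fig [723.69   32.337 143.   ] [746.374  31.553   0.   ]
```

View pics/crop1.png

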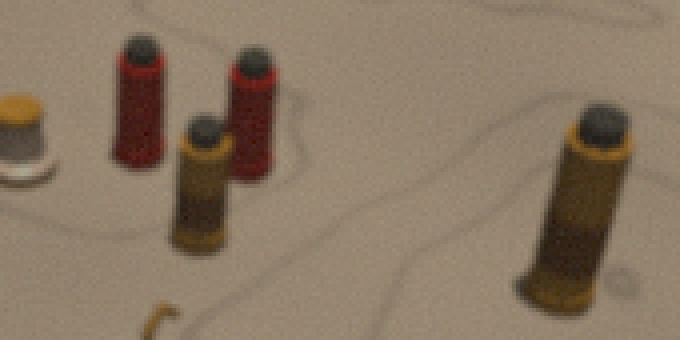

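Candidates in scene view: tall brass (374,181), short brass (280,175), red ones (265,155) and (292,158). The brass tube at (374,181) is the tallest, and its two-view fit (mid z = 62.7) matches the 126 mm height. The crop confirms it. Next I go to a tilted pregrasp, tool pointing outward at 35° below level.

```bash
cat > mv.py <<'E'
from h import *
TH=np.radians(35)
def Rpick(az):
    r=np.array([np.cos(az),np.sin(az),0]); Z=np.array([0,0,1.])
    z=np.cos(TH)*r-np.sin(TH)*Z; x=-np.sin(TH)*r-np.cos(TH)*Z
    return np.c_[x,np.cross(z,x),z]
def Rplace(c):
    Z=np.array([0,0,1.]); z=-np.sin(TH)*c-np.cos(TH)*Z; x=-np.cos(TH)*c+np.sin(TH)*Z
    return np.c_[x,np.cross(z,x),z]
def row(p,Rm=None):
    s=bot.observe(); R0=R.from_rotvec(s["orientation"]).as_matrix()
    if Rm is None: Rm=R0
    d=R0.T@(np.array(p)-s["ee_pos"])/250; w=R.from_matrix(R0.T@Rm).as_rotvec()/np.pi
    return np.round(np.r_[d,w],4).tolist()
def st():
    s=bot.observe(); print(round(s["clock"],2),np.round(s["qpos"],2),np.round(s["ee_pos"],1),np.round(s["orientation"],3),np.round(s["wrist_force"],1),round(s["width"],1),round(s["gripper_force"],1))
E
python3 - <<'E'
from mv import *
P=np.array([566,302,69.]); az=np.arctan2(302,566); M=Rpick(az); pre=P+M[:,2]*(22-130)
print(pre,row(pre,M)); st()
E
```

```text
[487.94726477 260.35348756 130.94625513] [-1.5142, -0.7872, 0.2959, -0.1246, -0.2878, -0.2393]
0.8 [ 1.24  0.31 -0.05  1.21  0.    1.57] [192.6 568.3 204.9] [0.511 3.1   0.   ] [-0.5  0.5  0.8] 85.4 0.0
```

>>> play_rows([
  [[-0.25,-0.13,0,-0.04,-0.1,-0.08],[-0.5,-0.26,0,-0.08,-0.19,-0.16],[-0.76,-0.39,0,-0.125,-0.288,-0.239],[-0.95,-0.49,0,-0.125,-0.288,-0.239],[-0.95,-0.49,0,-0.125,-0.288,-0.239],[-0.95,-0.49,0,-0.125,-0.288,-0.239],[-0.95,-0.49,0,-0.125,-0.288,-0.239],[-0.95,-0.49,0,-0.125,-0.288,-0.239]],
], jaw=1)

```text
clock: 1.8
ee_pos: [382.2, 405.3, 241.5]
orientation: [-0.526, 2.181, 0.237]
wrist_force: [-0.2, -0.2, -1.1]
width: 85.1
gripper_force: 0.0
```

Run:
```python
from mv import *
P=np.array([566,302,69.]); az=np.arctan2(302,566); M=Rpick(az); pre=P+M[:,2]*(22-130)
print(row(pre,M)); st()
```

```text
[0.2848, -0.7016, 0.3706, -0.0089, -0.0163, -0.0009]
1.8 [ 1.14 -0.34 -1.02  0.1  -0.52  0.45] [382.2 405.3 241.5] [-0.526  2.181  0.237] [-0.2 -0.2 -1.1] 85.1 0.0
```

Run:
```python
from mv import *
P=np.array([566,302,69.]); az=np.arctan2(302,566); M=Rpick(az); pre=P+M[:,2]*(22-75)
print(pre,row(pre,M),row(pre-M[:,2]*40+[0,0,60],M))
```

```text
[527.69634289 281.56235964  99.39955113] [0.2735, -0.6955, 0.5902, -0.0089, -0.0163, -0.0009] [0.0924, -0.7034, 0.283, -0.0089, -0.0163, -0.0009]
```

>>> play_rows([
  [[0.05,-0.25,0.1,-0.009,-0.016,0],[0.09,-0.5,0.2,-0.009,-0.016,0],[0.14,-0.68,0.4,-0.009,-0.016,0],[0.27,-0.695,0.58,-0.009,-0.016,0],[0.273,-0.695,0.59,-0.009,-0.016,0],[0.273,-0.695,0.59,-0.009,-0.016,0],[0.273,-0.695,0.59,-0.009,-0.016,0]],
])

```text
clock: 2.68
ee_pos: [593.8, 320.2, 149.4]
orientation: [-0.547, 2.209, 0.258]
wrist_force: [-0.9, -0.5, 0.1]
width: 85.6
gripper_force: 0.0
```

Run:
```python
from mv import *
from fit import *
np.set_printoptions(precision=3,suppress=True)
P=np.array([566,302,69.]); az=np.arctan2(302,566); M=Rpick(az); pre=P+M[:,2]*(22-75)
st(); print(row(pre,M))
p=cam("wrist"); cv2.imwrite("pics/w1.png",p["frame"])
L=vision.masks_of(p,"spyglass_mid"); print([(d["score"],d["box"],d["region"].sum()) for d in L])
ps,pt=cam("scene"),cam("top")
if L: print(fit(TALL,[(p,L[0]["region"])],[566,302,63,0],[0,1]))
```

```text
2.67 [ 0.5   0.02 -1.03 -0.35 -0.01  0.01] [593.8 320.2 149.4] [-0.547  2.209  0.258] [-0.9 -0.5  0.1] 85.6 0.0
[0.349, -0.0134, -0.1083, -0.001, -0.0256, -0.0011]
[(0.72, [246.8, 90.1, 63.7, 174.9], np.int64(9902))]
(array([564.824, 301.156,  63.   ,   0.   ]), [np.float64(0.006234002889220602)])
```

View pics/w1.png

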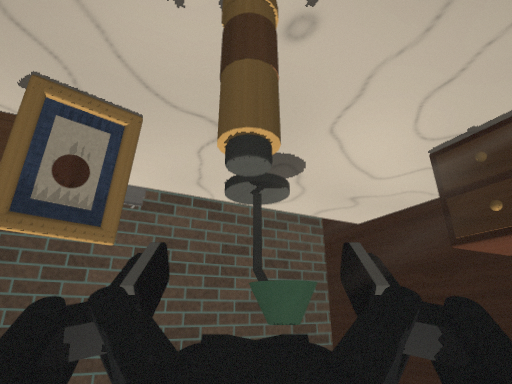

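The wrist view shows the tube, eyepiece at (250,150), and its fit is sharp: (564.8, 301.2). The outward pitch runs into the J3 limit, so I'll approach with a sideways tilt using J5, from the +y side.

Run:
```python
from mv import *
P=np.array([564.8,301.2,69.]); M=Rpick(np.radians(-48)); pre=P+M[:,2]*(22-95)
print(pre,row(pre+[0,0,90],M),row(pre,M),row(bot.observe()["ee_pos"]+[0,0,90]))
```

```text
[524.7872616  345.63864802 110.87107985] [-0.0236, 0.2139, -0.2769, 0.3362, -0.0207, 0.255] [0.2546, 0.2138, -0.0485, 0.3362, -0.0207, 0.255] [-0.2783, 0.0001, -0.2284, 0.0, 0.0, 0.0]
```

>>> play_rows([
  [[-0.2,0.05,-0.22,0,0,0],[-0.2,0.12,-0.28,0.07,0,0.05],[-0.1,0.2,-0.28,0.14,-0.01,0.1],[-0.024,0.214,-0.277,0.336,-0.021,0.255],[-0.024,0.214,-0.277,0.336,-0.021,0.255],[-0.024,0.214,-0.277,0.336,-0.021,0.255],[-0.024,0.214,-0.277,0.336,-0.021,0.255],[-0.024,0.214,-0.277,0.336,-0.021,0.255]],
])

```text
clock: 3.88
ee_pos: [524.5, 347.4, 202.9]
orientation: [0.775, 2.081, -0.401]
wrist_force: [0.7, 1.1, -0.3]
width: 85.3
gripper_force: 0.0
```

Run:
```python
from mv import *
st()
P=np.array([564.8,301.2,69.]); M=Rpick(np.radians(-48)); pre=P+M[:,2]*(22-95)
print(row(pre+[0,0,90],M),row(pre,M))
```

```text
3.88 [ 1.06  0.51 -0.13  1.21 -0.92  1.9 ] [524.5 347.4 202.9] [ 0.775  2.081 -0.401] [ 0.7  1.1 -0.3] 85.3 0.0
[0.0033, -0.0044, 0.0092, 0.032, -0.003, 0.0232] [0.2962, -0.0039, 0.2185, 0.032, -0.003, 0.0232]
```

>>> play_rows([
  [[0.1,-0.004,0.08,0.032,-0.003,0.023],[0.296,-0.004,0.218,0.032,-0.003,0.023],[0.296,-0.004,0.218,0.032,-0.003,0.023],[0.296,-0.004,0.218,0.032,-0.003,0.023],[0.296,-0.004,0.218,0.032,-0.003,0.023]],
])

```text
clock: 4.5
ee_pos: [526.0, 345.2, 112.1]
orientation: [0.9, 2.031, -0.468]
wrist_force: [0.1, -0.2, 0.7]
width: 85.5
gripper_force: 0.0
```

Run:
```python
from mv import *
from fit import *
np.set_printoptions(precision=3,suppress=True)
st()
p=cam("wrist"); cv2.imwrite("pics/w2.png",p["frame"])
L=vision.masks_of(p,"spyglass_mid"); print([(d["score"],d["box"],d["region"].sum()) for d in L])
if L:
    f=fit(TALL,[(p,L[0]["region"])],[565,301,63,0],[0,1]); print(f)
P=np.array([564.8,301.2,69.]); M=Rpick(np.radians(-48))
print(row(P+M[:,2]*22,M))
```

```text
4.5 [ 1.04  0.69 -0.07  1.22 -0.9   2.07] [526.  345.2 112.1] [ 0.9    2.031 -0.468] [ 0.1 -0.2  0.7] 85.5 0.0
[(0.74, [252.5, 183.9, 47.7, 155.9], np.int64(6205))]
(array([565.303, 301.048,  63.   ,   0.   ]), [np.float64(0.02388079186132175)])
[0.0045, -0.0024, 0.3769, 0.0009, -0.0002, 0.0008]
```

View pics/w2.png

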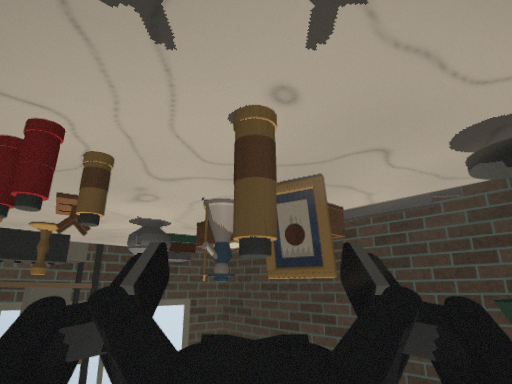

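The wrist view (inverted) shows the tall tube at (254,180), centred between the fingers, and the fit agrees within 1 mm. Advance and grip.

>>> play_rows([
  [[0,-0.002,0.15,0,0,0],[0.0045,-0.0024,0.3,0,0,0],[0.0045,-0.0024,0.377,0,0,0],[0.0045,-0.0024,0.377,0,0,0],[0.0045,-0.0024,0.377,0,0,0]],
])

```text
clock: 5.22
ee_pos: [576.4, 287.6, 55.1]
orientation: [0.899, 2.032, -0.471]
wrist_force: [0.2, 0.8, 1.1]
width: 85.3
gripper_force: 0.0
```

>>> play_rows([
  [[0,0,0,0,0,0],[0,0,0,0,0,0],[0,0,0,0,0,0],[0,0,0,0,0,0],[0,0,0,0,0,0],[0,0,0,0,0,0]],
], jaw=0)

```text
clock: 5.98
ee_pos: [576.7, 287.1, 54.6]
orientation: [0.898, 2.031, -0.472]
wrist_force: [-1.0, 1.7, 6.3]
width: 31.4
gripper_force: 58.9
```

Run:
```python
from mv import *
st()
s=bot.observe(); R0=R.from_rotvec(s["orientation"]).as_matrix()
m=R0.T@(np.array([565,301.1,63])-s["ee_pos"]); print("mid in tool",m, "axis in tool",R0.T@[0,0,1])
print(row(s["ee_pos"]+[0,0,120]))
```

```text
5.97 [ 0.92  0.69 -0.21  0.94 -0.94  1.89] [576.7 287.1  54.6] [ 0.898  2.031 -0.472] [-1.   1.7  6.3] 31.4 58.9
mid in tool [  3.5932505    0.72032094 -19.73402522] axis in tool [-0.81969981 -0.00297534 -0.57278562]
[-0.3935, -0.0014, -0.2749, 0.0, 0.0, 0.0]
```

Run:
```python
from fit import *
np.set_printoptions(precision=3,suppress=True)
p=cam("wrist"); cv2.imwrite("pics/w3.png",p["frame"])
L=vision.masks_of(p,"spyglass_mid"); print([(d["score"],d["box"],d["region"].sum()) for d in L])
if L: print(fit(TALL,[(p,L[0]["region"])],[565,301,63,0],[0,1]))
```

```text
[(0.79, [254.1, 228.8, 73.0, 219.6], np.int64(14028))]
(array([566.104, 298.383,  63.   ,   0.   ]), [np.float64(0.12759893315801663)])
```

View pics/w3.png

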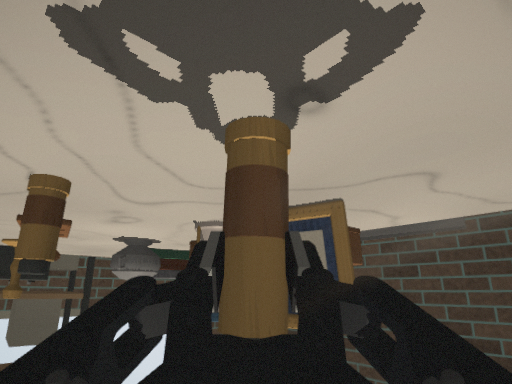

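>>> play_rows([
  [[-0.05,0,-0.035,0,0,0],[-0.16,0,-0.11,0,0,0],[-0.39,0,-0.275,0,0,0],[-0.55,0,-0.38,0,0,0],[-0.55,0,-0.38,0,0,0],[-0.55,0,-0.38,0,0,0]],
])

```text
clock: 6.82
ee_pos: [576.7, 286.0, 220.0]
orientation: [0.899, 2.034, -0.474]
wrist_force: [0.2, -1.1, -3.4]
width: 31.4
gripper_force: 59.5
```

```bash
cat > tube.py <<'E'
from fit import *
from mv import st
def fit_tool(obs,x0=None):
    """fit tube mid + axis (tool frame) from masks, all views; params: x,y,z,rot about tool y (from nominal), rot about tool z..."""
    s=bot.observe(); R0=R.from_rotvec(s["orientation"]).as_matrix(); t0=s["ee_pos"]
    ms=[(p,cmask(r)) for p,r in obs]
    m0=np.array([3.6,.7,-19.7]); ax=np.array([-.8197,-.003,-.5728])
    def geom(v):
        a=R.from_rotvec([v[3],v[4],0]).apply(ax); return m0+v[:3],a
    def cost(v,each=False):
        m,a=geom(v); e1=np.cross(a,[0,1,0]); e1/=np.linalg.norm(e1); e2=np.cross(a,e1)
        W=(m+TALL@np.array([e1,e2,a]))@R0.T+t0
        e=[1-(h&k).sum()/max((h|k).sum(),1) for p,k in ms for h in [hull(proj(p,W).astype(np.float32))]]
        return e if each else sum(e)
    sim=np.vstack([np.zeros(5)]+[np.eye(5)[i]*[8,8,8,.1,.1][i] for i in range(5)])
    r=minimize(cost,np.zeros(5),method="Nelder-Mead",options=dict(initial_simplex=sim,xatol=.01,fatol=1e-4,maxiter=600))
    m,a=geom(r.x); return m,a,cost(r.x,True),m@R0.T+t0,R0@a
E
python3 - <<'E'
from tube import *
np.set_printoptions(precision=3,suppress=True)
st()
ob=[]
P={n:cam(n) for n in["scene","top","wrist"]}
for n,p in P.items():
    L=vision.masks_of(p,"spyglass_mid"); print(n,[(round(d["score"],2),np.array(d["box"]),d["region"].sum()) for d in L])
    if L and n!="wrist": ob.append((p,L[0]["region"]))
for r in fit_tool(ob): print(r)
b=P["scene"]["frame"][60:240,280:480]; cv2.imwrite("pics/s4.png",cv2.resize(b,None,fx=3,fy=3,interpolation=3))
E
```

```text
6.83 [ 0.92  0.52 -0.07  1.24 -0.93  1.89] [576.7 286.  220. ] [ 0.899  2.034 -0.474] [ 0.2 -1.1 -3.4] 31.4 59.5
scene [(0.67, array([391.2, 114.8,  29. ,  64.7]), np.int64(1283))]
top [(0.61, array([ 90. , 180.5,  56.2,  32.8]), np.int64(1285))]
wrist [(0.96, array([253.6, 230.8,  73.1, 221. ]), np.int64(13962)), (0.54, array([78.6, 65.5, 50.4, 87. ]), np.int64(2591))]
[  3.97    0.681 -18.07 ]
[-0.83  -0.043 -0.556]
[np.float64(0.0797151788815561), np.float64(0.032799024305253055)]
[566.069 299.047 226.687]
[-0.013 -0.04   0.999]
```

View pics/s4.png

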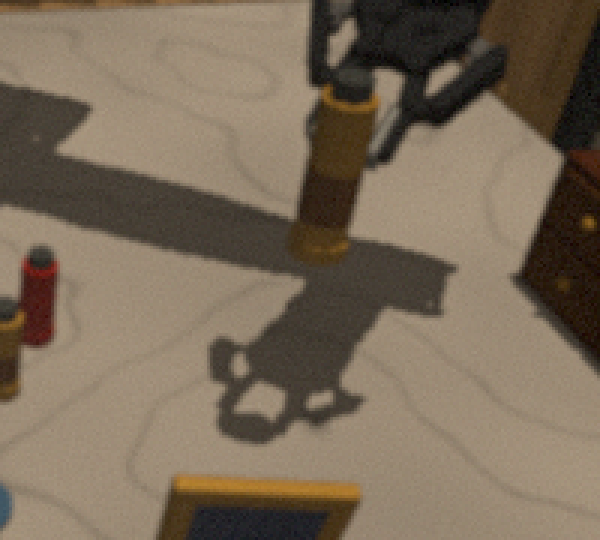

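Held upright in the grip, same place in the tool as measured. Next is the swing above the cradle.

```bash
cat > pl.py <<'E'
from mv import *
m=np.array([3.8,.7,-19.])
def target(C,yaw,up):
    c=np.array([-np.sin(yaw),np.cos(yaw),0]); M=Rplace(-c); return np.array(C)-M@m+[0,0,up],M
E
python3 - <<'E'
from pl import *
from scipy.spatial.transform import Slerp
p,M=target([522,-165.5,60],.177,110); s=bot.observe()
sl=Slerp([0,1],R.from_matrix([R.from_rotvec(s["orientation"]).as_matrix(),M]))
print(p)
for f in(.25,.5,.55): print(f,row(np.array(s["ee_pos"])*(1-f)+f*p+[0,0,20],sl(f).as_matrix()))
E
```

```text
[ 519.9401445  -157.95971236  152.2565207 ]
0.25 [-0.1751, -0.3404, 0.2321, 0.008, 0.1216, 0.0487]
0.5 [-0.2846, -0.6803, 0.5101, 0.016, 0.2432, 0.0974]
0.55 [-0.3065, -0.7483, 0.5657, 0.0176, 0.2675, 0.1071]
```

>>> play_rows([
  [[-0.06,-0.1,0.05,0.002,0.035,0.015],[-0.12,-0.22,0.15,0.005,0.08,0.032],[-0.175,-0.34,0.232,0.008,0.122,0.049],[-0.23,-0.51,0.37,0.012,0.182,0.073],[-0.285,-0.68,0.51,0.016,0.243,0.097],[-0.307,-0.748,0.566,0.018,0.268,0.107],[-0.307,-0.748,0.566,0.018,0.268,0.107]],
])

```text
clock: 8.0
ee_pos: [546.1, 37.2, 203.3]
orientation: [1.642, 2.512, 0.063]
wrist_force: [-0.2, -0.2, -2.7]
width: 31.5
gripper_force: 59.5
```

Run:
```python
from pl import *
from scipy.spatial.transform import Slerp
st()
p,M=target([522,-165.5,60],.177,110); s=bot.observe()
sl=Slerp([0,1],R.from_matrix([R.from_rotvec(s["orientation"]).as_matrix(),M]))
for f in(.5,1): print(f,row(np.array(s["ee_pos"])*(1-f)+f*p,sl(f).as_matrix()))
```

```text
8.0 [ 0.1   0.09 -0.34  1.01 -0.06  1.26] [546.1  37.2 203.3] [1.642 2.512 0.063] [-0.2 -0.2 -2.7] 31.5 59.5
0.5 [-0.3265, -0.2165, 0.1096, 0.0074, 0.1094, 0.0425]
1 [-0.6529, -0.433, 0.2193, 0.0148, 0.2188, 0.0849]
```

>>> play_rows([
  [[-0.16,-0.11,0.055,0.004,0.055,0.021],[-0.33,-0.217,0.11,0.007,0.109,0.042],[-0.49,-0.325,0.165,0.011,0.164,0.064],[-0.653,-0.433,0.219,0.015,0.219,0.085],[-0.653,-0.433,0.219,0.015,0.219,0.085],[-0.653,-0.433,0.219,0.015,0.219,0.085],[-0.653,-0.433,0.219,0.015,0.219,0.085]],
])

```text
clock: 8.88
ee_pos: [522.7, -151.5, 154.7]
orientation: [-1.672, -2.024, -0.53]
wrist_force: [0.3, -0.0, -3.3]
width: 31.3
gripper_force: 59.8
```

Run:
```python
from tube import *
from pl import *
np.set_printoptions(precision=3,suppress=True)
st()
ob=[];oc=[]
P={n:cam(n) for n in["scene","top","wrist"]}
for n,p in P.items():
    for q in("spyglass_mid","cradle_rest"):
        L=vision.masks_of(p,q); print(n,q,[(round(d["score"],2),np.array(d["box"]),d["region"].sum()) for d in L])
        if q=="spyglass_mid" and L and n!="wrist": ob.append((p,L[0]["region"]))
for r in fit_tool(ob): print(r)
w,t=P["wrist"]["frame"],P["top"]["frame"]
cv2.imwrite("pics/m5.png",np.hstack([cv2.resize(w,(512,384)),cv2.resize(t[170:266,310:382+62],None,fx=4,fy=4)[:384,:288]]))
```

```text
8.88 [-0.56  0.6   0.1   1.51  0.43  0.72] [ 522.7 -151.5  154.7] [-1.672 -2.024 -0.53 ] [ 0.3 -0.  -3.3] 31.3 59.8
scene spyglass_mid [(0.83, array([149.2, 147.9,  65.9,  22.2]), np.int64(1049))]
scene cradle_rest [(0.57, array([161.6, 206.6,  71.1,  46.9]), np.int64(1866))]
top spyglass_mid [(0.72, array([395.5, 209.6,  82.8,  34.1]), np.int64(1758))]
top cradle_rest [(0.62, array([371.4, 220.4,  79.6,  43.8]), np.int64(1397))]
wrist spyglass_mid [(0.7, array([254.2, 229.6,  73. , 221.1]), np.int64(13801)), (0.43, array([218.1, 262.2,  15.9, 139.6]), np.int64(256))]
wrist cradle_rest [(0.48, array([218.4, 264.9,   9.7, 138.6]), np.int64(117))]
[  3.077   1.534 -16.912]
[-0.815 -0.013 -0.579]
[np.float64(0.04861907703167745), np.float64(0.04870008707550688)]
[ 524.64  -159.585  168.574]
[ 0.172 -0.985  0.006]
```

View pics/m5.png

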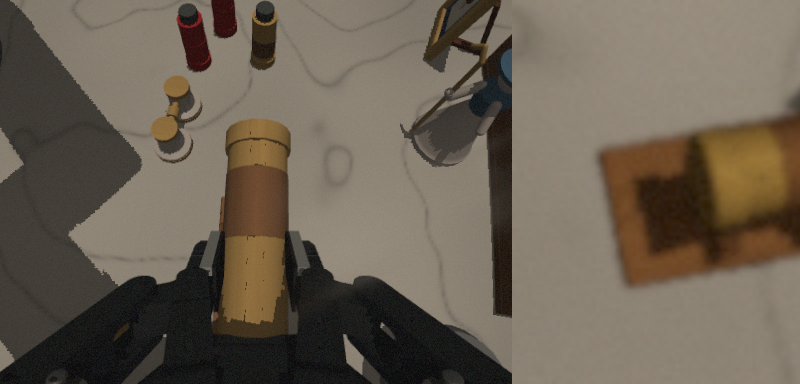

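Run:
```python
from tube import *
from pl import *
np.set_printoptions(precision=0,suppress=True)
p=cam("wrist"); c,s=np.cos(.177),np.sin(.177)
W=CR@np.array([[c,-s,0],[s,c,0],[0,0,1]]).T+[522,-165.5,60]
for d in([-90,-100,60],[90,-100,60],[80,-130,60],[-80,-130,60],[-80,-130,100],[-100,-150,100]):
    u=proj(p,W-np.array(d)); print(d,u.min(0),u.max(0),row(bot.observe()["ee_pos"]+np.array(d)))
np.set_printoptions(precision=3); print(row(bot.observe()["ee_pos"]+np.array([-90,-100,60])))
```

```text
[-90, -100, 60] [303. 151.] [369. 260.] [-0.1292, -0.4273, -0.3846, 0.0, 0.0, 0.0]
[90, -100, 60] [170. 130.] [230. 235.] [-0.2383, 0.2804, -0.4602, 0.0, 0.0, 0.0]
[80, -130, 60] [185. 113.] [241. 214.] [-0.3288, 0.2189, -0.5238, 0.0, 0.0, 0.0]
[-80, -130, 60] [299. 131.] [362. 236.] [-0.2318, -0.4101, -0.4566, 0.0, 0.0, 0.0]
[-80, -130, 100] [296. 144.] [352. 240.] [-0.1398, -0.4099, -0.5876, 0.0, 0.0, 0.0]
[-100, -150, 100] [310. 134.] [368. 229.] [-0.192, -0.5033, -0.6244, 0.0, 0.0, 0.0]
[-0.1292, -0.4273, -0.3846, 0.0, 0.0, 0.0]
```

>>> play_rows([
  [[-0.05,-0.13,-0.13,0,0,0],[-0.1,-0.27,-0.26,0,0,0],[-0.16,-0.42,-0.4,0,0,0],[-0.16,-0.43,-0.4,0,0,0],[-0.16,-0.43,-0.4,0,0,0]],
])

```text
clock: 10.0
ee_pos: [432.7, -261.6, 210.7]
orientation: [-1.675, -2.016, -0.531]
wrist_force: [-0.0, -0.0, -2.8]
width: 31.3
gripper_force: 60.0
```

Run:
```python
from tube import *
from pl import *
np.set_printoptions(precision=3,suppress=True)
st()
o=[]
for n in("wrist","top","scene"):
    p=cam(n); L=vision.masks_of(p,"cradle_rest"); print(n,[(round(d["score"],2),np.array(d["box"]),d["region"].sum()) for d in L])
    if n=="wrist": pw=p
    if L: o.append((p,L[0]["region"]))
x0=[522,-165.5,60,.177]
w=o[0]
print("wrist",*fit(CR,o[:1],x0,[0,1,3])); print("wrist z",*fit(CR,o[:1],x0,[0,1,2,3]))
for i in(1,2): print(i,*fit(CR,[o[i]],x0,[0,1,3]))
f=fit(CR,o,x0,[0,1,2,3]); print("all",*f)
x=fit(CR,o[:1],x0,[0,1,3])[0]; c,s=np.cos(x[3]),np.sin(x[3])
u=proj(pw,CR@np.array([[c,-s,0],[s,c,0],[0,0,1]]).T+x[:3]); I=cv2.resize(pw["frame"][100:292,256:448],None,fx=3,fy=3,interpolation=3)
for a in u: cv2.circle(I,tuple(int(v) for v in (a-[256,100]+.5)*3),3,(0,255,0),1)
cv2.imwrite("pics/c6.png",I)
```

```text
10.0 [-0.78  0.59  0.2   1.7   0.34  0.52] [ 432.7 -261.6  210.7] [-1.675 -2.016 -0.531] [-0.  -0.  -2.8] 31.3 60.0
wrist [(0.85, array([335.1, 200.1,  59.1, 108.4]), np.int64(5363))]
top [(0.87, array([372.8, 217.6,  76.8,  44.9]), np.int64(2650))]
scene [(0.85, array([160.2, 207.6,  69.6,  45.9]), np.int64(1802))]
wrist [ 518.673 -167.752   60.       0.133] [np.float64(0.0698389085713167)]
wrist z [ 521.331 -165.018   49.425    0.15 ] [np.float64(0.040543292335261105)]
1 [ 519.985 -166.801   60.       0.166] [np.float64(0.04273070386474498)]
2 [ 522.698 -165.219   60.       0.181] [np.float64(0.043396738460020234)]
all [ 519.572 -166.982   56.315    0.157] [np.float64(0.05912183912599911), np.float64(0.048779949210555396), np.float64(0.04194293377039415)]
```

View pics/c6.png

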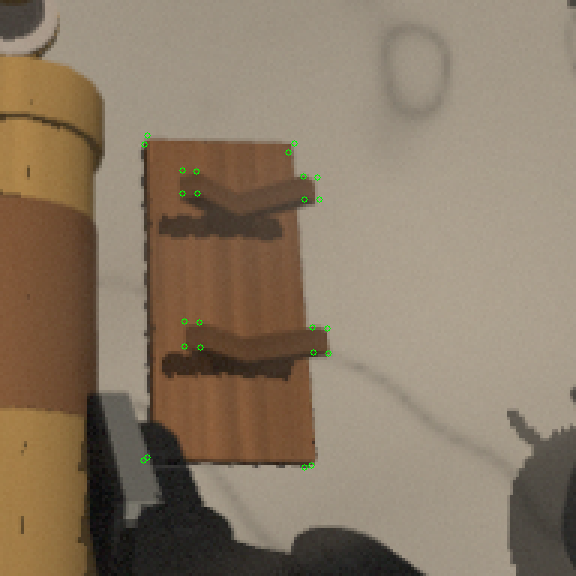

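Run:
```python
from h import *
from scipy.optimize import least_squares
np.set_printoptions(precision=3,suppress=True)
p=cam("wrist")
M=np.array([(-35,75,-50),(35,75,-50),(35,-75,-50),(-28,37,-4),(-28,27,-4),(28,37,-4),(28,27,-4),(-28,-27,-4),(-28,-37,-4),(28,-27,-4),(28,-37,-4)],float)
q=np.array([(148,140),(294,143),(316,461),(182,175),(180,197),(314,178),(316,203),(186,325),(187,347),(327,328),(327,353)],float)/3-.33+[256,100]
def f(v,fix=None):
    c,s=np.cos(v[3]),np.sin(v[3]); z=v[2] if fix is None else fix
    return (proj(p,M@np.array([[c,-s,0],[s,c,0],[0,0,1]]).T+[v[0],v[1],z])-q).ravel()
for fx in(None,60):
    r=least_squares(f,[520,-166,60,.17],args=(fx,)); print(r.x,np.sqrt(np.mean(r.fun**2))); 
print(r.fun.reshape(-1,2))
```

```text
[ 520.223 -164.947   53.609    0.152] 0.4698433624276022
[ 518.699 -167.279   60.033    0.151] 0.7026514399286672
[[-1.203 -0.743]
 [-0.705  0.007]
 [-0.494  1.572]
 [-0.481 -0.756]
 [ 0.423 -0.565]
 [ 0.72  -0.151]
 [ 0.673 -0.962]
 [-0.295 -0.28 ]
 [-0.391  0.785]
 [ 0.417  0.288]
 [ 1.059  0.342]]
```

```bash
sed -i 's/^m=.*/m=np.array([3.5,.9,-18.3])/' pl.py
python3 - <<'E'
from pl import *
for u in(70,12): print(row(*target([520,-166.5,60],.16,u)))
E
```

```text
[0.0502, 0.409, 0.5137, -0.0047, -0.0008, 0.007]
[-0.0833, 0.4089, 0.7035, -0.0047, -0.0008, 0.007]
```

>>> play_rows([
  [[0.02,0.15,0.1,-0.005,-0.001,0.007],[0.04,0.3,0.3,-0.005,-0.001,0.007],[0.05,0.409,0.5,-0.005,-0.001,0.007],[0.05,0.409,0.514,-0.005,-0.001,0.007],[0.05,0.409,0.514,-0.005,-0.001,0.007],[0.05,0.409,0.514,-0.005,-0.001,0.007]],
])

```text
clock: 11.1
ee_pos: [518.1, -161.1, 114.1]
orientation: [-1.707, -2.0, -0.538]
wrist_force: [0.3, 0.8, -2.9]
width: 31.5
gripper_force: 60.2
```

Run:
```python
from pl import *
st()
for u in(12,0): print(row(*target([520,-166.5,60],.16,u)))
```

```text
11.1 [-0.58  0.62  0.04  1.43  0.44  0.73] [ 518.1 -161.1  114.1] [-1.707 -2.    -0.538] [ 0.3  0.8 -2.9] 31.5 60.2
[-0.1285, -0.0001, 0.1987, 0.0011, 0.0008, -0.0003]
[-0.1559, -0.0002, 0.2381, 0.0011, 0.0008, -0.0003]
```

>>> play_rows([
  [[-0.05,0,0.08,0.001,0.001,0],[-0.1,0,0.155,0.001,0.001,0],[-0.128,0,0.199,0.001,0.001,0],[-0.128,0,0.199,0.001,0.001,0],[-0.128,0,0.199,0.001,0.001,0]],
])

```text
clock: 11.72
ee_pos: [517.9, -158.3, 54.9]
orientation: [-1.702, -1.997, -0.537]
wrist_force: [0.3, 0.3, -2.6]
width: 31.4
gripper_force: 60.1
```

Run:
```python
from tube import *
from pl import *
np.set_printoptions(precision=3,suppress=True)
st()
for u in(6,3,0,-3): print(u,row(*target([520,-166.5,60],.16,u)))
ob=[]
for n in("scene","top"):
    p=cam(n); L=vision.masks_of(p,"spyglass_mid"); ob.append((p,L[0]["region"]))
    b=L[0]["box"]; u,v=int(b[0]),int(b[1]); I=p["frame"][v-45:v+45,u-50:u+50]; cv2.imwrite(f"pics/t7{n}.png",I)
for r in fit_tool(ob): print(r)
a,b=[cv2.resize(cv2.imread(f"pics/t7{n}.png"),(400,360),interpolation=3) for n in("scene","top")]; cv2.imwrite("pics/d7.png",np.hstack([a,b]))
```

```text
11.72 [-0.58  0.68 -0.01  1.32  0.44  0.73] [ 517.9 -158.3   54.9] [-1.702 -1.997 -0.537] [ 0.3  0.3 -2.6] 31.4 60.1
6 [-0.0163, -0.0006, 0.0176, -0.0, -0.0004, -0.0003]
3 [-0.0232, -0.0006, 0.0274, -0.0, -0.0004, -0.0003]
0 [-0.0301, -0.0006, 0.0372, -0.0, -0.0004, -0.0003]
-3 [-0.037, -0.0006, 0.0471, -0.0, -0.0004, -0.0003]
[  2.456   0.113 -16.627]
[-0.826 -0.019 -0.563]
[np.float64(0.10687482881402355), np.float64(0.030933355301095644)]
[ 519.186 -165.413   69.702]
[ 0.14  -0.99  -0.014]
```

View pics/d7.png

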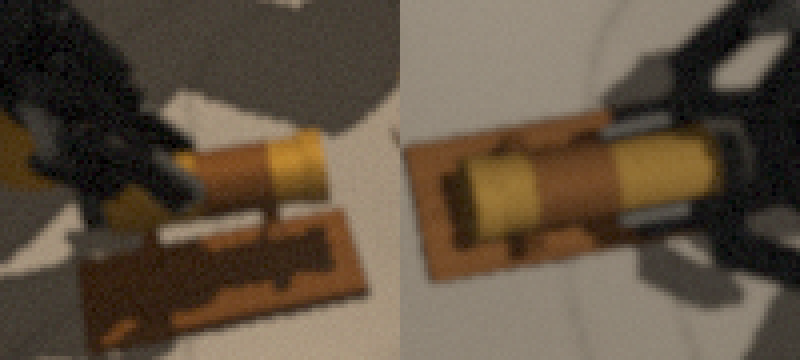

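The tube sits level about 10 mm above the rests and centred between their tips (top view (515,140) and (515,245)). Lower in small steps, watching the force.

>>> play_rows([
  [[-0.009,0,0.009,0,0,0],[-0.016,-0.0006,0.018,0,0,0],[-0.02,-0.0006,0.0225,0,0,0],[-0.023,-0.0006,0.0275,0,0,0],[-0.023,-0.0006,0.0275,0,0,0]],
])

```text
clock: 12.55
ee_pos: [517.6, -158.4, 45.2]
orientation: [-1.701, -1.997, -0.537]
wrist_force: [-0.2, 0.2, -2.0]
width: 31.1
gripper_force: 60.3
```

>>> play_rows([
  [[-0.0035,0,0.005,0,0,0],[-0.0035,0,0.005,0,0,0],[-0.0035,0,0.005,0,0,0]],
])

```text
clock: 12.92
ee_pos: [518.0, -158.4, 44.5]
orientation: [-1.701, -1.997, -0.538]
wrist_force: [0.0, -0.3, 5.4]
width: 31.4
gripper_force: 61.7
```

>>> play_rows([
  [[-0.0023,0,0.0033,0,0,0],[-0.0023,0,0.0033,0,0,0],[-0.0023,0,0.0033,0,0,0]],
])

```text
clock: 13.3
ee_pos: [518.1, -158.4, 44.3]
orientation: [-1.702, -1.997, -0.539]
wrist_force: [-0.1, -0.3, 10.5]
width: 31.7
gripper_force: 62.5
```

Contact is firm and purely vertical, at the expected height. One more slight press to seat both rests, then a check.

>>> play_rows([
  [[-0.002,0,0.003,0,0,0],[-0.002,0,0.003,0,0,0],[-0.002,0,0.003,0,0,0]],
])

```text
clock: 13.68
ee_pos: [518.2, -158.5, 44.2]
orientation: [-1.702, -1.997, -0.54]
wrist_force: [-0.8, -1.6, 14.3]
width: 31.1
gripper_force: 63.2
```

Run:
```python
from tube import *
np.set_printoptions(precision=3,suppress=True)
st(); print(bot.observe()["moment"])
ob=[]
for n in("scene","top"):
    p=cam(n); L=vision.masks_of(p,"spyglass_mid"); ob.append((p,L[0]["region"]))
for r in fit_tool(ob): print(r)
```

```text
13.68 [-0.58  0.69 -0.02  1.3   0.44  0.73] [ 518.2 -158.5   44.2] [-1.702 -1.997 -0.54 ] [-0.8 -1.6 14.3] 31.1 63.2
[0.916 0.532 0.342]
[  1.49    0.359 -16.1  ]
[-0.818 -0.016 -0.574]
[np.float64(0.07922591681813318), np.float64(0.03959653217739245)]
[ 519.847 -166.322   58.201]
[ 0.142 -0.99  -0.001]
```

>>> play_rows([
  [[0.002,0,-0.003,0,0,0],[0.002,0,-0.003,0,0,0],[0.002,0,-0.003,0,0,0],[0.002,0,-0.003,0,0,0],[0.002,0,-0.003,0,0,0],[0.002,0,-0.003,0,0,0]],
], jaw=0.9)

```text
clock: 14.62
ee_pos: [517.3, -158.5, 42.4]
orientation: [-1.701, -1.996, -0.536]
wrist_force: [-0.1, -0.0, 1.2]
width: 76.8
gripper_force: 0.0
```

>>> play_rows([
  [[0,0,-0.05,0,0,0],[0,0,-0.15,0,0,0],[0,0,-0.3,0,0,0],[0,0,-0.5,0,0,0],[0,0,-0.6,0,0,0],[0,0,-0.6,0,0,0],[0,0,-0.6,0,0,0]],
])

```text
clock: 15.5
ee_pos: [531.0, -243.2, 164.5]
orientation: [-1.701, -1.996, -0.536]
wrist_force: [-0.1, -0.1, 0.1]
width: 76.8
gripper_force: 0.0
```

Run:
```python
from tube import *
np.set_printoptions(precision=3,suppress=True)
st()
P={n:cam(n) for n in("scene","top","wrist")}
ob=[(P[n],vision.masks_of(P[n],"spyglass_mid")[0]["region"]) for n in("scene","top")]
for r in fit_tool(ob)[2:]: print(r)
for n in("scene","top"):
    for q in("short_spyglass_mid","figurine"): print(n,q,[np.array(d["box"]) for d in vision.spot_in(P[n],q)][:3])
a=cv2.resize(P["scene"]["frame"][160:250,110:210],(400,360),interpolation=3);b=cv2.resize(P["top"]["frame"][173:263,323:423],(400,360),interpolation=3)
cv2.imwrite("pics/e8.png",np.hstack([a,b]))
```

```text
15.5 [-0.67  0.72  0.33  1.65  0.4   0.64] [ 531.  -243.2  164.5] [-1.701 -1.996 -0.536] [-0.1 -0.1  0.1] 76.8 0.0
[np.float64(0.0333368387843096), np.float64(0.3390062738876469)]
[ 526.969 -164.914   64.718]
[ 0.189 -0.982  0.025]
scene short_spyglass_mid [array([282.3, 174.8,  13. ,  38.7]), array([266.2, 155.6,   7.2,  31.9]), array([293.2, 157.5,  14.2,  37.4])]
scene figurine [array([265.8, 247.4,  41.6,  83.5])]
top short_spyglass_mid [array([233.9, 237.6,  22.8,  17.8]), array([244.4, 284.2,  18.9,  19.7]), array([208.9, 272.3,  23.6,  22.4])]
top figurine [array([270.6, 109.4,  39.2,  54.9])]
```

View pics/e8.png

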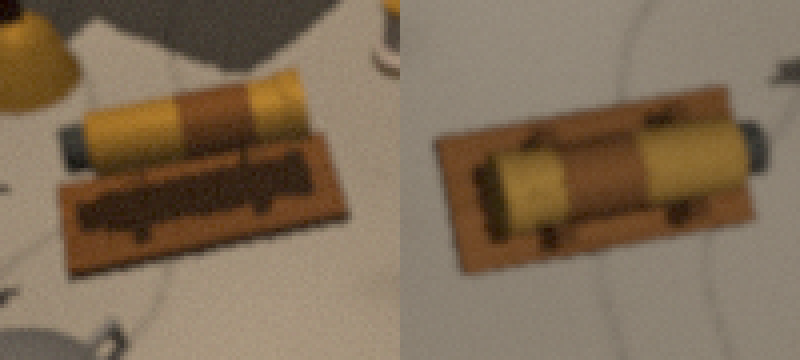

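Run:
```python
from h import *
yaw=.16; a=np.array([np.sin(yaw),-np.cos(yaw),0]); C=np.array([520,-166.5,60.])
for n in("scene","top"):
    p=cam(n); o=(110,160) if n=="scene" else (323,173)
    print(n,((proj(p,[C-63*a,C+49*a,C+63*a])-o)*4+([0,0] if n=="scene" else [400,0])).round())
```

```text
scene [[302. 100.]
 [ 89. 142.]
 [ 61. 148.]]
top [[494. 195.]
 [727. 150.]
 [756. 144.]]
```

Predicted and seen ends agree in both views (scene: foot (302,100), eyepiece (61,148)). The tube is centred and seated, and the others stand where they were. I'm handing it in.

```bash
python3 -c "
from cell import job
print(job.close_job())"
```

```text
the job is handed in; nothing more can be done
None
```

The taller spyglass lies seated and centred in both V rests, eyepiece toward −y. The short spyglass and the shepherdess are still standing where they were, and the job was handed in at about 16 s of the 38 s allowed.

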